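# Free the jammed plate incubator with its release pin

### The arm

A 6-joint arm with a two-finger parallel gripper is mounted at the origin on the work surface. World frame = base frame: x ahead of the robot, y to its left, z up, the work surface at z = 0. Lengths are in mm, angles in degrees, forces in N, time in s.
With the tool pointing down it reaches from about 350 to 850 mm from the base axis. Payload 8.1 kg.
Tool frame: the origin (TCP) lies midway between the tips of the shut fingers; the grasp point (between the pads) lies 19 mm behind it; z points along the fingers, y is the line along which they close (so a half turn about z gives the same grasp; the last joint's range is limited). The gripper opens to 85 mm and grips with 20 to 120 N. Pads are 22 mm wide; open, the fingers measure 114 mm over their backs; the gripper's body (76 mm by 85 mm) begins 54 mm behind the grasp point. The pads swing forward as they close: fully open they stand 13 mm farther back than shut.
Start: joints at [-80.523, 7.471, 85.268, -0, 87.261, -4.893], TCP at [148.928, -581.228, 231.292] pointing down, gripper open.
Joint ranges: [-169.43, 169.43], [-51.17, 129.36], [1.28, 143.12], [-76.62, 256.62], [0, 156.53], [-152.29, 152.29]. Speed limits (degrees/s): [136.94, 136.94, 159.86, 180, 180, 180].

### API

Orientations are given as [roll, pitch, yaw] about the fixed x, y, z axes, in that order (R = Rz(yaw) Ry(pitch) Rx(roll)).
In Python, from bench import r gives the robot as it stands.
- The arm moves only by the tool step_arm, never from a script. Its arguments are lists of equal length, an entry for each row: "delta_pos": the shift along the world's x, y, z in units of 200 mm (1.0 is 200 mm), a list of three; "spin": the turn about the world's z in units of 180 degrees (1.0 is 180 degrees). In form: {"delta_pos": [[dx, dy, dz], ...], "spin": [spin, ...]}. A call has 1 to 8 rows; each row shifts and turns the commanded pose from where the row before left it; what a row does not reach is not made up. A row lasts 1/8 s, in which the tool goes at most 62.5 mm and 10.7 degrees, less where a joint would pass 70% of its speed; a pose out of reach is approached as far as the arm can. A call with a number of a shift or a turn outside -1 to 1 is refused whole. A call with a gripper value outside its range is refused whole. "gripper" is the opening, from -1 (shut) to 1 (fully open), set as the call begins (left out, the last holds). The fingers move at their own pace and stop on an object; "squeeze" is the grip in N (left out, the last holds). Time passes only in rows, so rows that do not move let the fingers close. It gives the time, the measured TCP pose, the force, the opening and the grip force at its end, in the units of the state.
- r.sense(): the state, without advancing time (a new reading comes with each control period).
- r.snapshot(name): name is "scene" or "top" or "wrist"; returns a dict with "pixels" (420x560x3 uint8, blue, green, red), "fx", "fy", "cx", "cy" (pixels), "dist_coeffs" ([k1, k2, p1, p2, k3] as OpenCV has them; the pictures are not rectified), "camera_from_world" (4x4, takes a point from world to camera coordinates). Camera axes: x right, y up, looking along -z (the intrinsics and any distortion apply to the point x, -y, -z); pixel columns grow to the right and rows downward; lengths in mm; the calibration is good to about 2 mm. A picture is of the moment at which its call begins. There is no depth.
- r.hand_in(): hands the job in; it is judged then, once.
The state is a dict: "time": time; "joint_pos": joint angles; "qd": joint speeds; "joint_efforts": joint torques, N m; "tool_pos": TCP position; "tcp_rot": TCP orientation; "ft_force": force on the tool from outside, world axes, zero at the start; "wrist_torque": the same for the moment, N m; "finger_gap": finger opening in mm; "grip_force": force on a finger pad.
Only numpy, scipy, OpenCV 4.12 (cv2) and the standard library are available. Lean on these libraries where they do the work, as an engineer would, in place of code of your own. Each camera call takes 0.05 s, during which the arm holds its last target. There are 200 camera calls.

### The job

The microplate incubator with the red lamp has locked with its plate inside. Take the release pin out of its stand, push its rod down the yellow-ringed release hole in that incubator's top to trip the latch so that the tray springs out, then put the pin back upright in its stand. Leave the tray of the incubator with the green lamp shut.

Things in the scene. Friction and masses are not known exactly. Their poses are not given: they have to be found in the camera images.
- pin: Release pin, 100 g, upright; origin: centre of the rod's lower tip, z up. From the tip: steel rod 8 mm thick, 52 long; collar 44 wide, 5 thick; orange handle 22 thick, 65 long (top at 122). It hangs in a fixed black stand, 75 x 75 x 70 mm high, with a 24 mm through hole in mid top: collar on the top, tip 18 mm above the bench. Put it back in that same spot.
- incubator_red_hole (a point): Mouth centre of the 24 mm yellow-ringed hole in the top (100 mm up) of the white 200 x 150 x 100 mm fixed case with the red lamp (12 mm dome, 80 mm in front of the hole). x points to the case's rear, z up. A sprung latch plate (2 to 6 N) lies 35 mm below the mouth; it frees the tray when the tip is about 43 mm below; the collar meets the top at 52. It rises again; the tray stays out.
- tray_red (a joint): How far the blue-fronted tray of the case with the red lamp has slid out of its front, in m: 0 shut and latched, 0.07 fully out. Once tripped, a spring drives it out in about half a second, towards the hole point's -x; its front is 22 to 60 mm above the bench.
- tray_green (a joint): The same for the second, identical incubator, whose lamp is green: 0 shut, 0.07 out. It has the same ringed hole and latch; it must stay shut.

How it is judged (in metres and radians):
On the way, in this order (a step that is already met when the one before it is completed fails the run):
1. the pin's rod is in the release hole of the incubator with the red lamp (horizontal distance between pin and incubator_red_hole below 0.015 m and z of pin in the frame of incubator_red_hole below -0.015 m).
2. its tray has sprung out (value of joint tray_red above 0.05 m), for 0.1 s.
At the end, for the whole second after the job is handed in: The tray of the incubator with the red lamp is out by more than 50 mm, the other tray is still shut (less than 10 mm), and the pin is back in its stand, at rest, upright within 10 degrees, its tip within 15 mm of where it began (value of joint tray_red above 0.05 m and value of joint tray_green below 0.01 m and distance of pin from where it was at the start of the episode below 0.015 m and angle between pin's own z axis and vertical below 0.17 rad and linear speed of pin below 0.02 m/s); the robot touches nothing.
It fails at once if the tray of the incubator with the green lamp comes out (value of joint tray_green above 0.01 m).
It also fails if it takes over 51 s, if anything falls off the work surface, if the arm or the gripper's body presses on something with over 40 N, if the wrist force passes 120 N, or if a joint passes its speed limit or range.

## Working session

There is one attempt and no reset: what is moved stays moved. The work goes in short steps, Python scripts to look and compute and a tool call to move; the robot and the scene stay as the last step left them, time stands still between calls to the robot, and variables do not carry over. Pictures are saved under pics/ and viewed, at most 10 in all, crops included, and the job is handed in when it is done.

Besides the shell and the picture viewer there is one more tool, called after "Emit:" as name(argument=value, ...) on one line, values as JSON. step_arm: Moves the arm, as the interface text tells. Shifts and turns lie within -1 to 1; 1 stands for 200 mm of shift or 180 degrees of turn. Its arguments: {"type":"object","properties":{"delta_pos":{"type":"array","items":{"type":"array","items":{"type":"number","minimum":-1,"maximum":1}}},"spin":{"type":"array","items":{"type":"number","minimum":-1,"maximum":1}},"gripper":{"type":"number"},"squeeze":{"type":"number"}},"required":["delta_pos","spin"]}

```bash
mkdir -p pics; cat > h.py <<'E'
import numpy as np, cv2
from bench import r
def save(n):
    import pickle
    s=r.snapshot(n); pickle.dump(s,open(f'{n}.pkl','wb')); return s
def load(n):
    import pickle
    return pickle.load(open(f'{n}.pkl','rb'))
def ray(s,px):
    K=np.array([[s['fx'],0,s['cx']],[0,s['fy'],s['cy']],[0,0,1.]])
    u=cv2.undistortPoints(np.array([[px]],float),K,np.array(s['dist_coeffs'],float))[0,0]
    T=np.array(s['camera_from_world']);R=T[:3,:3];t=T[:3,3]
    return -R.T@t, R.T@np.array([u[0],-u[1],-1])
def at_z(s,px,z):
    c,d=ray(s,px); return c+d*(z-c[2])/d[2]
def proj(s,P):
    T=np.array(s['camera_from_world']);K=np.array([[s['fx'],0,s['cx']],[0,s['fy'],s['cy']],[0,0,1.]])
    c=T[:3,:3]@np.array(P,float)+T[:3,3]; c=np.array([c[0],-c[1],-c[2]])
    return cv2.projectPoints(c.reshape(1,1,3),np.zeros(3),np.zeros(3),K,np.array(s['dist_coeffs'],float))[0].ravel()
E
python3 - <<'E'
from h import *
for n in('top','scene'):
    s=save(n); cv2.imwrite(f'pics/{n}.png',s['pixels']); print(n,ray(s,(280,210)),s['fx'])
print(r.sense())
E
```

```text
top (array([ 467.11535902,   -6.41172379, 1027.31753178]), array([ 0.08632012, -0.02112093, -0.99610096])) 479.687909816772
scene (array([ 994.79440573, -778.07027897,  831.1273274 ]), array([-0.42232524,  0.66401289, -0.61724354])) 540.6813273408872
{'time': 0.1, 'joint_pos': array([-8.05253362e+01,  7.51083247e+00,  8.53239982e+01,  1.29608368e-03,
        8.72622105e+01, -4.89250733e+00]), 'qd': array([ 0.04866852, -0.04802447, -0.03635548,  0.0297819 ,  0.03457535,
       -0.00053176]), 'joint_efforts': array([ 4.77129797e-04, -5.70952463e+01, -5.01940620e+01, -2.16207509e-04,
        8.18288536e-03,  9.11325884e-06]), 'tool_pos': array([ 148.83289331, -580.72717514,  230.33961558]), 'tcp_rot': array([-1.79903423e+02, -9.56609059e-03,  1.43671001e+01]), 'ft_force': array([ 0.3066078 ,  0.75302373, -0.18414945]), 'wrist_torque': array([0.01544719, 0.0078784 , 0.00796246]), 'grip_force': 0.0, 'finger_gap': 85.75271897177463}
```

View pics/top.png

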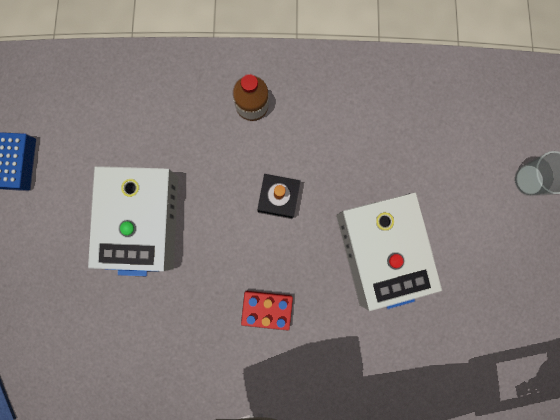

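View pics/scene.png

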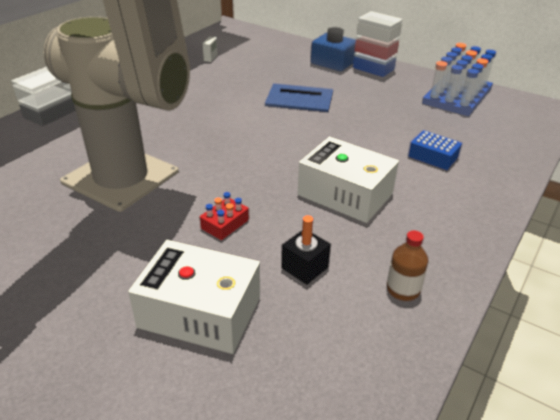

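The top view shows the red-lamp case on the right (hole at about 385,221, lamp 396,261), the green-lamp case on the left (hole at about 130,188), and the pin in its stand at about (279,194). I'll enlarge both for exact pixels.

```bash
python3 - <<'E'
from h import *
a=load('top');b=load('scene')
def crop(s,x,y,w=50,h=37,k=8): return cv2.resize(s['pixels'][y:y+h,x:x+w],None,fx=k,fy=k,interpolation=cv2.INTER_CUBIC)
im=np.vstack([np.hstack([crop(a,255,172),crop(a,360,203)]),np.hstack([crop(b,282,212),crop(b,200,265)])])
cv2.imwrite('pics/c1.png',im)
for nm,s in (('top',a),('scene',b)):
    p=s['pixels'].astype(int); B,G,R=p[...,0],p[...,1],p[...,2]
    m=((R>120)&(G>100)&(R-B>45)&(abs(R-G)<60)).astype('uint8')
    n,l,st,c=cv2.connectedComponentsWithStats(m)
    for i in range(1,n):
        if 15<st[i,4]<600: print(nm,st[i],c[i])
E
```

```text
top [121 179  18  18 112] [129.6875     187.45535714]
top [274 187   9   9  37] [277.43243243 191.83783784]
top [376 212  18  18 120] [384.425      220.79166667]
top [264 299   8   8  50] [267.38 302.82]
top [262 318   8   8  52] [265.5 321.5]
scene [147 156  24  25 364] [156.97802198 168.98626374]
scene [ 68 165  21  19 125] [ 77.704 174.848]
scene [363 165  15   8  75] [370.32       168.54666667]
scene [216 276  20  14 145] [225.66206897 282.62758621]
```

View pics/c1.png

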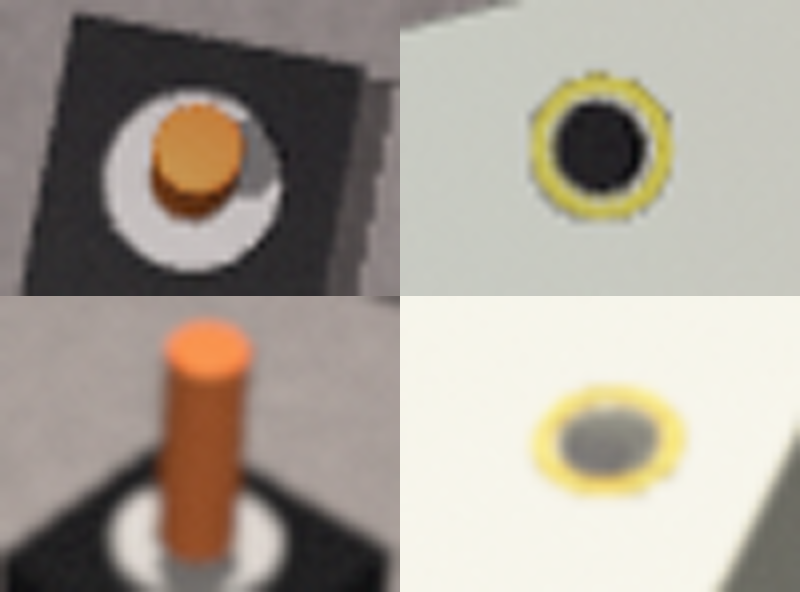

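The crop shows the handle top at (279.3,190.2) in top and (307.7,218.3) in scene. The collar is at (278.5,194.0) in top, and the red hole is at (384.6,220.9) in top and (225.6,282.6) in scene.

```bash
python3 - <<'E'
from h import *
a=load('top');b=load('scene')
print('collar',at_z(a,(278.5,194.0),75),'hand',at_z(a,(278.9,190.2),140),at_z(b,(307.7,218.3),140))
print('hole',at_z(a,(384.6,220.9),100),at_z(b,(225.6,282.6),100))
print('lamp',at_z(a,(396,261),105),'green',at_z(a,(129.7,187.5),100))
for q in[(275+72/8-20,172+15/8),(255+362/8,172+68/8)]:print('stand',at_z(a,q,70))
E
```

```text
collar [581.67590256 -23.0239567   75.        ] hand [581.00185025 -22.50461275 140.        ] [583.48384294 -25.78442224 140.        ]
hole [ 530.21943728 -231.20835823  100.        ] [ 530.54377073 -232.39724544  100.        ]
lamp [ 452.35423052 -252.83333967  105.        ] green [585.98563297 270.11049554 100.        ]
stand [622.54868094   6.88220702  70.        ]
stand [610.6029326  -66.47155053  70.        ]
```

Emit:
step_arm(delta_pos=[[0.135, 0.174, 0], [0.135, 0.174, 0], [0.135, 0.174, 0], [0.135, 0.174, 0], [0.135, 0.174, 0], [0.135, 0.174, 0], [0.135, 0.174, 0], [0.135, 0.174, 0]], spin=[0, 0, 0, 0, 0, 0, 0, 0], gripper=1)

```text
time: 1.1
tool_pos: [365.5, -301.4, 230.9]
tcp_rot: [-180.0, 0.0, 14.4]
ft_force: [0.6, -0.2, 0.0]
finger_gap: 85.3
grip_force: 0.0
```

Emit:
step_arm(delta_pos=[[0.135, 0.174, 0], [0.135, 0.174, 0], [0.135, 0.174, 0], [0.135, 0.174, 0], [0.135, 0.174, 0], [0.135, 0.174, 0], [0.135, 0.174, 0], [0, 0, 0]], spin=[0, 0, 0, 0, 0, 0, 0, 0])

```text
time: 2.1
tool_pos: [554.7, -56.7, 230.5]
tcp_rot: [-179.9, 0.0, 14.6]
ft_force: [-0.5, -0.2, -0.3]
finger_gap: 85.4
grip_force: 0.0
```

Emit:
step_arm(delta_pos=[[0.07, 0.08, 0], [0.067, 0.083, 0], [0, 0, 0]], spin=[0, 0, 0])

```text
time: 2.48
tool_pos: [582.0, -25.6, 231.1]
tcp_rot: [-180.0, -0.0, 14.4]
ft_force: [-0.3, 0.6, -0.6]
finger_gap: 85.5
grip_force: 0.0
```

```bash
python3 - <<'E'
from h import *
s=save('wrist'); im=s['pixels'].copy()
print(r.sense()['tool_pos'],[proj(s,p) for p in((582,-24,140),(582,-24,75))])
cv2.imwrite('pics/w1.png',im)
E
```

```text
[581.58999896 -26.2166536  231.13293952] [array([274.81634284, 205.73332463]), array([275.25492349, 181.00170575])]
```

View pics/w1.png

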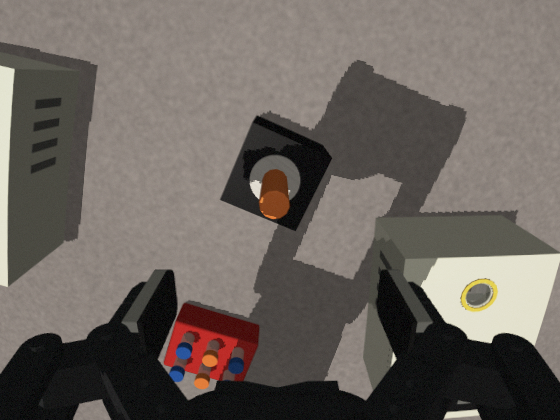

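The wrist view shows the handle top at (274,205), where (582,-24) predicts it. I'll descend and grip there.

Emit:
step_arm(delta_pos=[[0, 0.008, -0.2], [0, 0, -0.2], [0, 0, -0.15], [0, 0, -0.1], [0, 0, -0.04], [0, 0, 0], [0, 0, 0]], spin=[0, 0, 0, 0, 0, 0, 0])

```text
time: 3.4
tool_pos: [582.4, -25.2, 94.9]
tcp_rot: [179.9, -0.1, 14.4]
ft_force: [-0.9, -0.2, -0.2]
finger_gap: 85.5
grip_force: 0.0
```

Emit:
step_arm(delta_pos=[[0, 0, 0], [0, 0, 0], [0, 0, 0], [0, 0, 0], [0, 0, 0], [0, 0, 0], [0, 0, 0], [0, 0, 0]], spin=[0, 0, 0, 0, 0, 0, 0, 0], gripper=-1, squeeze=60)

```text
time: 4.4
tool_pos: [581.5, -25.0, 93.5]
tcp_rot: [180.0, -0.0, 14.4]
ft_force: [-0.6, 1.3, 3.7]
finger_gap: 20.6
grip_force: 58.6
```

Emit:
step_arm(delta_pos=[[0, 0, 0.1], [0, 0, 0.2], [0, 0, 0.2], [0, 0, 0.2], [0, 0, 0], [0, 0, 0]], spin=[0, 0, 0, 0, 0, 0])

```text
time: 5.15
tool_pos: [581.1, -25.0, 233.4]
tcp_rot: [180.0, 0.0, 14.4]
ft_force: [0.3, -0.5, -1.2]
finger_gap: 20.8
grip_force: 58.6
```

```bash
python3 - <<'E'
from h import *
s=save('wrist'); print(r.sense()['tool_pos'],r.sense()['ft_force'])
for n in ('top','scene'): save(n)
b=load('scene'); t=r.sense()['tool_pos']
u,v=proj(b,t-[0,0,10]).astype(int); print(u,v)
c=b['pixels'][v-50:v+50,u-50:u+50]
cv2.imwrite('pics/w2.png',np.hstack([cv2.resize(s['pixels'][100:420,60:500],None,fx=.9,fy=.9),cv2.resize(c,(288,288))]))
E
```

```text
[580.64240862 -25.00793848 232.34273102] [-0.64690815  0.5205841  -1.0370134 ]
308 184
```

View pics/w2.png

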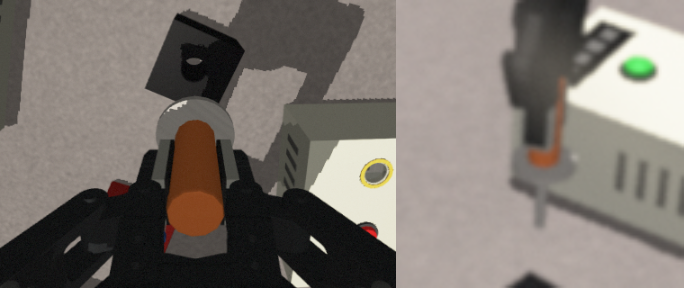

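The pin hangs upright in the fingers in both the wrist and scene crops. I'll move over the red hole.

Emit:
step_arm(delta_pos=[[-0.043, -0.172, 0], [-0.043, -0.172, 0], [-0.043, -0.172, 0], [-0.043, -0.172, 0], [-0.043, -0.172, 0], [-0.04, -0.174, 0], [0, 0, 0], [0, 0, 0]], spin=[0, 0, 0, 0, 0, 0, 0, 0])

```text
time: 6.3
tool_pos: [530.0, -231.3, 232.3]
tcp_rot: [-179.9, 0.1, 14.3]
ft_force: [-0.7, 0.3, -0.9]
finger_gap: 20.7
grip_force: 58.9
```

Emit:
step_arm(delta_pos=[[0, 0, -0.1], [0, 0, -0.1], [0, 0, -0.03], [0, 0, 0], [0, 0, 0]], spin=[0, 0, 0, 0, 0])

```text
time: 6.92
tool_pos: [530.7, -232.0, 188.0]
tcp_rot: [180.0, -0.0, 14.4]
ft_force: [-0.6, -0.1, -0.1]
finger_gap: 20.4
grip_force: 58.9
```

```bash
python3 - <<'E'
from h import *
b=save('scene'); w=save('wrist'); t=r.sense()['tool_pos']; print(t)
print(proj(b,t-[0,0,75.5]),proj(w,t-[0,0,75.5]))
c=b['pixels'][230:310,180:280]
cv2.imwrite('pics/w3.png',np.hstack([cv2.resize(c,None,fx=4.5,fy=4.5,interpolation=2),cv2.resize(w['pixels'][100:420,200:500],(338,360))]))
E
```

```text
[ 530.80058113 -232.10882702  188.23211767]
[225.48287524 277.72065962] [276.91765259 214.34428816]
```

View pics/w3.png

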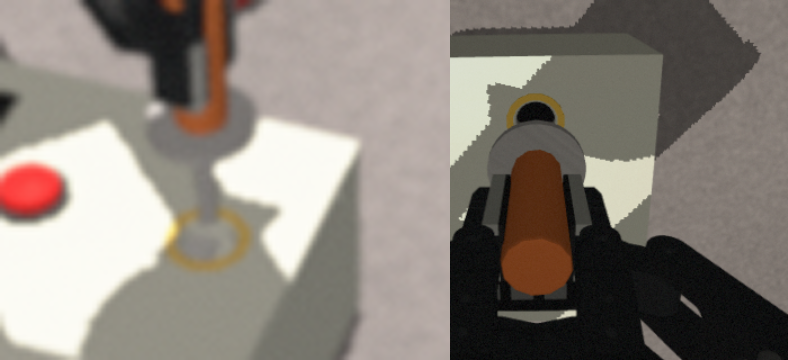

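The rod sits directly above the ring (rod at 207,225 and ring at 208,240 in the crop). I'll insert slowly.

Emit:
step_arm(delta_pos=[[0, 0, -0.05], [0, 0, -0.05], [0, 0, -0.05], [0, 0, -0.05], [0, 0, 0]], spin=[0, 0, 0, 0, 0])

```text
time: 7.65
tool_pos: [529.5, -231.4, 145.7]
tcp_rot: [-179.9, 0.1, 14.4]
ft_force: [0.1, 0.0, -1.1]
finger_gap: 20.4
grip_force: 58.9
```

Emit:
step_arm(delta_pos=[[0, 0, -0.02], [0, 0, -0.02], [0, 0, -0.02], [0, 0, -0.02], [0, 0, -0.02], [0, 0, 0], [0, 0, 0]], spin=[0, 0, 0, 0, 0, 0, 0])

```text
time: 8.52
tool_pos: [530.6, -232.0, 127.6]
tcp_rot: [180.0, -0.0, 14.4]
ft_force: [0.4, -0.9, 2.7]
finger_gap: 20.3
grip_force: 59.2
```

Emit:
step_arm(delta_pos=[[0, 0, 0], [0, 0, 0], [0, 0, 0], [0, 0, 0]], spin=[0, 0, 0, 0])

```text
time: 9.02
tool_pos: [530.5, -231.9, 127.4]
tcp_rot: [180.0, -0.0, 14.4]
ft_force: [2.3, -2.2, 3.2]
finger_gap: 20.5
grip_force: 59.2
```

```bash
python3 - <<'E'
from h import *
a=save('top'); c=save('scene')
cv2.imwrite('pics/t2.png',np.hstack([cv2.resize(a['pixels'][170:370,310:470],None,fx=2,fy=2),cv2.resize(c['pixels'][210:350,80:280],None,fx=2,fy=400/140)]))
E
```

```text
(no output)
```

View pics/t2.png

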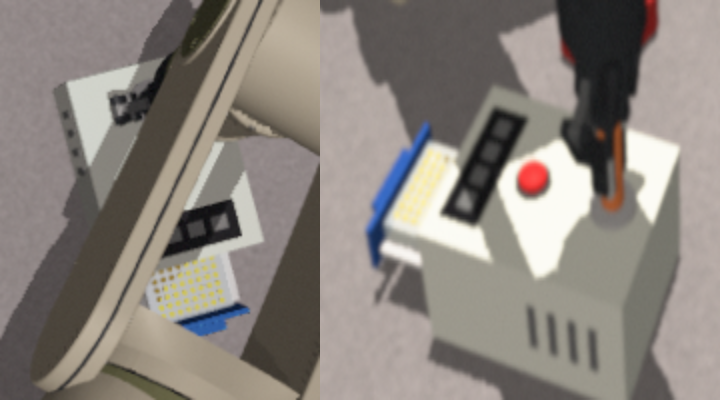

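The tray of the red-lamp case is out, with its blue front at about (400,190) in the right-hand crop. I'll withdraw and carry the pin back.

Emit:
step_arm(delta_pos=[[0, 0, 0.05], [0, 0, 0.1], [0, 0, 0.15], [0, 0, 0.15], [0, 0, 0.08], [0, 0, 0]], spin=[0, 0, 0, 0, 0, 0])

```text
time: 9.88
tool_pos: [530.9, -232.1, 235.0]
tcp_rot: [179.9, -0.1, 14.4]
ft_force: [-0.6, -0.4, -1.7]
finger_gap: 20.6
grip_force: 58.9
```

Emit:
step_arm(delta_pos=[[0.042, 0.172, 0], [0.042, 0.172, 0], [0.042, 0.172, 0], [0.042, 0.172, 0], [0.042, 0.172, 0], [0.044, 0.176, 0], [0, 0, 0], [0, 0, 0]], spin=[0, 0, 0, 0, 0, 0, 0, 0])

```text
time: 10.88
tool_pos: [580.4, -24.8, 231.9]
tcp_rot: [-180.0, 0.1, 14.4]
ft_force: [-0.2, 0.2, -1.0]
finger_gap: 20.9
grip_force: 58.9
```

Emit:
step_arm(delta_pos=[[0, 0, -0.1], [0, 0, -0.1], [0, 0, -0.07], [0, 0, 0], [0, 0, 0]], spin=[0, 0, 0, 0, 0])

```text
time: 11.5
tool_pos: [581.4, -24.7, 179.7]
tcp_rot: [180.0, -0.0, 14.4]
ft_force: [0.1, -0.3, -0.3]
finger_gap: 20.6
grip_force: 58.9
```

```bash
python3 - <<'E'
from h import *
b=save('scene'); w=save('wrist'); t=r.sense()['tool_pos']; print(t)
c=b['pixels'][190:290,250:360]
cv2.imwrite('pics/w4.png',np.hstack([cv2.resize(c,None,fx=4,fy=4,interpolation=2),cv2.resize(w['pixels'][100:420,150:450],(340,400))]))
E
```

```text
[581.77132729 -24.71775321 180.34452673]
```

View pics/w4.png

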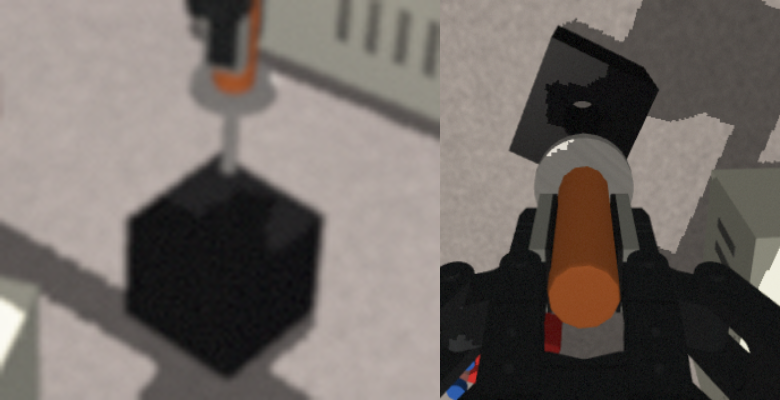

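The rod hangs over the middle of the stand (tip about 230,170, stand's near corners symmetric about 226). I'll lower it.

Emit:
step_arm(delta_pos=[[0, 0, -0.1], [0, 0, -0.1], [0, 0, -0.1], [0, 0, -0.06], [0, 0, -0.04], [0, 0, -0.026], [0, 0, 0], [0, 0, 0]], spin=[0, 0, 0, 0, 0, 0, 0, 0])

```text
time: 12.6
tool_pos: [581.5, -24.7, 94.7]
tcp_rot: [180.0, -0.1, 14.4]
ft_force: [0.3, -0.1, -1.2]
finger_gap: 20.4
grip_force: 59.0
```

Emit:
step_arm(delta_pos=[[0, 0, -0.005], [0, 0, 0], [0, 0, 0]], spin=[0, 0, 0])

```text
time: 12.98
tool_pos: [581.5, -24.7, 93.5]
tcp_rot: [180.0, -0.0, 14.4]
ft_force: [0.5, -0.3, 2.1]
finger_gap: 20.5
grip_force: 59.1
```

Emit:
step_arm(delta_pos=[[0, 0, 0], [0, 0, 0], [0, 0, 0], [0, 0, 0], [0, 0, 0], [0, 0, 0], [0, 0, 0], [0, 0, 0]], spin=[0, 0, 0, 0, 0, 0, 0, 0], gripper=1)

```text
time: 13.98
tool_pos: [581.1, -24.6, 93.1]
tcp_rot: [-180.0, 0.0, 14.4]
ft_force: [0.1, 0.0, 1.0]
finger_gap: 85.4
grip_force: 0.0
```

Emit:
step_arm(delta_pos=[[0, 0, 0.1], [0, 0, 0.2], [0, 0, 0.2], [0, 0, 0.2], [-0.2, 0, 0.1], [-0.2, 0, 0], [-0.2, 0, 0], [0, 0, 0]], spin=[0, 0, 0, 0, 0, 0, 0, 0])

```text
time: 14.98
tool_pos: [459.6, -24.5, 254.8]
tcp_rot: [180.0, -0.1, 14.4]
ft_force: [0.4, 0.1, 1.0]
finger_gap: 85.5
grip_force: 0.0
```

```bash
python3 - <<'E'
from h import *
a=save('top'); c=save('scene')
cv2.imwrite('pics/t3.png',np.hstack([cv2.resize(a['pixels'][150:300,60:460],None,fx=1,fy=1),cv2.resize(c['pixels'][200:350,100:400],None,fx=1,fy=1)]))
E
```

```text
(no output)
```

View pics/t3.png

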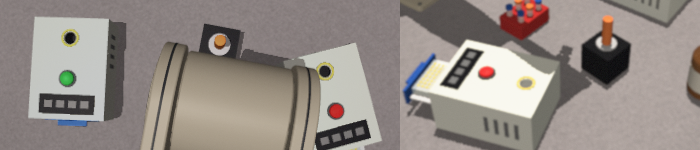

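The pin stands upright in its stand (219,42 in the top crop; 608,40 in the scene crop), the red-lamp tray is out, and the green-lamp tray is shut.

```bash
python3 -c "
from bench import r
print(r.hand_in())"
```

```text
the job is handed in; nothing more can be done
None
```

The job is handed in at about 15 s of the 51 s allowed: the last pictures show the red-lamp tray sprung out, the green-lamp tray shut and the pin upright in its stand, though the hand-in returned no verdict.

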